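# Set the grinder speed and lock it

### The arm

A 6-joint arm with a two-finger parallel gripper is mounted at the origin on the work surface. World frame = base frame: x ahead of the robot, y to its left, z up, the work surface at z = 0. Lengths are in mm, angles in rad, forces in N, time in s.
With the tool pointing down it reaches from about 375 to 900 mm from the base axis. Payload 3.1 kg.
Tool frame: the origin (TCP) lies between the finger pads, 19 mm behind the fingertips; this is the grasp point; z points along the fingers, x is the direction in which the jaws open and shut, and the axes are right-handed (so a half turn about z gives the same grasp; the last joint's range is limited). The gripper opens to 85 mm and grips with 20 to 120 N. Pads are 22 mm wide; open, the fingers measure 114 mm over their backs; the gripper's body (76 mm by 85 mm) begins 54 mm behind the grasp point. The pads swing forward as they close: fully open they stand 13 mm farther back than shut.
Start: joints at [0.948, 0.527, 1.433, -0, 1.181, -0.178], TCP at [268.881, 564.181, 250.01] pointing down, gripper open.
Joint ranges: [-3.08, 3.08], [-0.75, 2.2], [0.22, 2.44], [-1.43, 4.57], [0, 2.65], [-2.85, 2.85]. Speed limits (rad/s): [2.79, 2.79, 3.14, 3.14, 3.14, 3.14].

### API

Orientations are given as a rotation vector (axis times angle).
In Python, from plant import manip gives the robot as it stands. The module is installed in compiled form; this text tells all that it offers.
- The arm moves only by the shell command python3 -m inch 'ROWS' [FORCE]. ROWS is JSON, a list of rows, each a list of 3 entries, a list of its own where there are three numbers: the turn, a rotation vector about the tool's x, y, z in degrees, then the shift along the tool's x, y, z in m, then the opening, from -1 (shut) to 1 (fully open). A call has 1 to 5 rows; each row is the pose to reach, as a shift and turn from the pose commanded when the call began, along the tool's axes at that moment; what a row does not reach only later rows make up. A row lasts 1/8 s, in which the tool goes at most 62.5 mm and 10.7 degrees, less where a joint would pass 70% of its speed; a pose out of reach is approached as far as the arm can. A call with a gripper value outside its range is refused whole. The fingers move at their own pace and stop on an object; FORCE is the grip in N (left out, the last holds). Time passes only in rows, so rows that repeat a pose let the fingers close. It gives the time, the measured TCP pose, the force and the opening at its end, in the units of the state.
- manip.observe(): the state, without advancing time (a new reading comes with each control period).
- manip.snapshot(name): name is "side" or "top" or "wrist"; returns a dict with "image" (480x640x3 uint8, blue, green, red), "z_map" (480x640 float32, mm along the optical axis (not along the pixel's ray), 0 where there is no reading), "intrinsics" (3x3 intrinsics, pixels), "k1" (the pictures are not rectified: a ray, as slopes to the right and down, at radius r is drawn at 1 + k1 r^2 times it, then the intrinsics apply), "eye" and "orientation" of the camera in the world; the wrist camera has in their place "tool_from_camera" (4x4, takes a point from camera to tool coordinates, whose origin is the TCP and whose axes are the tool frame's). Camera axes: x right, y up, looking along -z (the intrinsics and any distortion apply to the point x, -y, -z); pixel columns grow to the right and rows downward; lengths in mm; the calibration is good to about 2 mm. A picture is of the moment at which its call begins: read the wrist's pose just before it.
- manip.sign_off(): hands the job in, once; it reports no verdict.
The state is a dict: "t": time; "joint_pos": joint angles; "qd": joint speeds; "joint_torque": joint torques, N m; "eef_pos": TCP position; "tool_rot": TCP orientation; "ft_force": force on the tool from outside, world axes, zero at the start; "moment": the same for the moment, N m; "gripper_width": finger opening in mm.
Only numpy, scipy, OpenCV 4.12 (cv2) and the standard library are available. Lean on these libraries where they do the work, as an engineer would, in place of code of your own. Each camera call takes 0.05 s, during which the arm holds its last target. There are 200 camera calls.

### The job

Turn the black speed knob on the green control box until its white pointer line points at the orange mark on the dial, then slide the red lock cover along its rails, fully home over the knob, so that the setting cannot be knocked. Leave the knife, the whetstone and the spare grinding wheel where they lie.

Things in the scene. Friction and masses are not known exactly. Their poses are not given: they have to be found in the camera images.
- control_box: Green box bolted to the bench with an aluminium top panel, 140 (x) by 236 (y) by 50 mm high. Origin: centre of its underside; z up. The knob's axis stands at (0, -60 mm) in its frame, the open lock cover towards its +y end.
- speed_knob (a joint): Turning angle of the knob in rad, growing counter-clockwise seen from above; range -1.6 to 1.6. At 0 its pointer points along the box's -x. It stays where it is left.
- knob_grip (a point): On the knob's axis, 26.5 mm above the panel: TCP height for a grasp from above. Knob: grey round skirt 54 mm across and 6.5 mm high, on it a black bar 52 mm long (its x), 13 mm thick (its y, the width to grip) and 25 mm high, top 31 mm above the panel. The point turns with the knob; the white pointer line is on the bar's -x half.
- knob_tip (a point): Where the pointer points: 37 mm from the knob's axis, 2 mm above the panel, along the bar's white-lined end; it turns with the knob (nothing solid there).
- mark (a point): Middle of the orange mark, a flat patch 14 mm long (radially) by 10 mm wide on the dial, 37 mm from the knob's axis. It does not move during the task. Knob set: knob_tip over mark.
- lock_cover (a joint): Travel of the lock cover in m towards the knob (the box's -y): 0 fully open, 0.120 fully home over the knob; light friction, stays where it is left.
- cover_grip (a point): On the cover's upright red fin, TCP height for a grasp from above, 61 mm above the panel. Cover: red hood 100 (x) by 100 (y) mm, clear roof 41 mm above the panel, open towards the knob; on the middle of the roof the fin, 44 mm (x) by 12 mm (y, the width to grip) by 26 mm high, top 67 mm above the panel. Axes as the box's.
- knife: Kitchen knife lying flat, not to be disturbed: 298 mm long, blade to its +y, wooden handle to its -y, 36 mm wide, 18 mm high. Origin: underside where handle meets blade.
- whetstone: Brick-coloured whetstone on a pale wooden base, 70 by 205 by 34 mm high, not to be disturbed. Origin: centre of its underside.
- spare_wheel: Grey grinding wheel lying flat, 110 mm across, 20 mm thick, 24 mm bore, not to be disturbed. Origin: centre of its underside.

How it is judged:
By the outcome, as a careful person would: the job done as asked, in the order asked, and still so for the second after the job is handed in, with the robot touching nothing.
It also fails if it takes over 64 s, if anything falls off the work surface, if the arm or the gripper's body presses on something with over 40 N, if the wrist force passes 120 N, or if a joint passes its speed limit or range.

## Working session

There is one attempt and no reset: what is moved stays moved. The work goes in short steps, Python scripts to look and compute and a shell command to move; the robot and the scene stay as the last step left them, time stands still between calls to the robot, and variables do not carry over. Pictures are saved under pics/ and viewed, about 8 in all and at most 12, crops included, and the job is handed in when it is done.

```bash
mkdir -p pics; ls; cat > h.py <<'E'
import numpy as np,cv2
from scipy.spatial.transform import Rotation as R
from plant import manip
def snap(name):
    st=manip.observe(); s=manip.snapshot(name)
    if name=="wrist":
        T=np.eye(4);T[:3,:3]=R.from_rotvec(st["tool_rot"]).as_matrix();T[:3,3]=st["eef_pos"]
        T=T@np.array(s["tool_from_camera"])
    else:
        T=np.eye(4);o=np.array(s["orientation"],float)
        T[:3,:3]=o if o.shape==(3,3) else R.from_rotvec(o).as_matrix();T[:3,3]=s["eye"]
    s["T"]=T
    return s
def slopes(s,px):
    p=np.array(px,float).reshape(-1,1,2);K=np.array(s["intrinsics"],float)
    return cv2.undistortPoints(p,K,np.array([s["k1"],0,0,0],float)).reshape(-1,2)
def ray(s,px):
    q=slopes(s,px);d=np.c_[q[:,0],-q[:,1],-np.ones(len(q))]
    return s["T"][:3,3],d@s["T"][:3,:3].T
def at_z(s,px,z):
    o,d=ray(s,px);return o+d*((z-o[2])/d[:,2])[:,None]
def at_depth(s,px):
    o,d=ray(s,px);zz=np.array([s["z_map"][int(r),int(c)] for c,r in px]);return o+d*zz[:,None]
E
python3 - <<'E'
from h import *
print(manip.observe())
for n in("top","wrist"):
    s=snap(n);cv2.imwrite(f"pics/{n}0.png",s["image"]);print(n,s["T"].round(3),s["intrinsics"],s["k1"])
    np.save(n+"0.npy",s,allow_pickle=True)
E
```

```text
pics
{'t': 0.0, 'joint_pos': array([ 9.47507905e-01,  5.28491004e-01,  1.43390158e+00, -1.08529887e-05,
        1.18141155e+00, -1.78513809e-01]), 'qd': array([-4.47073602e-04, -2.17174461e-04, -1.48019105e-03,  2.73765160e-04,
       -9.14041043e-04,  2.81568150e-05]), 'joint_torque': array([ 9.78269927e-04, -4.42343903e+01, -1.78025883e+01, -1.75150003e-04,
        8.41709058e-03,  1.80407693e-05]), 'eef_pos': array([268.48942739, 563.63895957, 249.01855559]), 'tool_rot': array([ 2.65597975,  1.67633408, -0.00321338]), 'ft_force': array([0.24498504, 0.03895464, 0.38868885]), 'moment': array([-0.02749555,  0.01733377, -0.00206321]), 'gripper_width': 85.41696937541242}
top [[ 9.00000e-03  9.93000e-01 -1.21000e-01  4.86271e+02]
 [-1.00000e+00  1.00000e-02  3.00000e-03  4.96850e+01]
 [ 4.00000e-03  1.21000e-01  9.93000e-01  9.18562e+02]
 [ 0.00000e+00  0.00000e+00  0.00000e+00  1.00000e+00]] [[490.72712069   0.         324.27465068]
 [  0.         490.72712069 242.29613304]
 [  0.           0.           1.        ]] -0.0713399938756231
wrist [[ 4.30000e-01 -8.64000e-01 -2.63000e-01  1.99908e+02]
 [ 9.03000e-01  4.10000e-01  1.29000e-01  5.94672e+02]
 [-4.00000e-03 -2.93000e-01  9.56000e-01  3.73939e+02]
 [ 0.00000e+00  0.00000e+00  0.00000e+00  1.00000e+00]] [[381.07078225   0.         317.55657966]
 [  0.         381.07078225 235.80214577]
 [  0.           0.           1.        ]] -0.06280379348530728
```

View pics/top0.png

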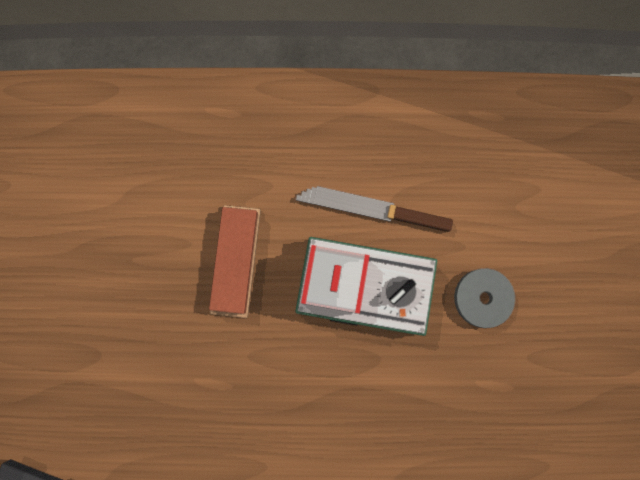

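The overview shows the box at columns 300-437, rows 238-334, with the knob at about (401,292), the orange mark at (403,313) and the fin at (336,278). I'll enlarge the box and measure it.

```bash
python3 - <<'E'
from h import *
s=np.load("top0.npy",allow_pickle=True).item()
im=s["image"];c=im[225:345,290:450]
cv2.imwrite("pics/crop1.png",cv2.resize(c,None,fx=5,fy=5,interpolation=cv2.INTER_CUBIC))
hsv=cv2.cvtColor(im,cv2.COLOR_BGR2HSV)
m=cv2.inRange(hsv,(6,150,150),(18,255,255)); m[:, :380]=0;m[:, 430:]=0;m[:290]=0;m[330:]=0
r,cc=np.nonzero(m);print("orange",cc.mean(),r.mean(),len(r),at_z(s,[(cc.mean(),r.mean())],50))
for nm,p,z in [("knob",(401.5,291.5),81),("fin",(336,278),117)]: print(nm,at_z(s,[p],z),at_depth(s,[p]))
# box corners 
print(at_z(s,[(309,239),(437,259),(426,334),(299,314)],50))
E
```

```text
orange 402.3333333333333 312.22222222222223 27 [[469.76246019 -91.67632804  50.        ]]
knob [[505.39869674 -85.46719327  81.        ]] [[505.39510369 -85.44180531  81.15733328]]
fin [[525.69011355  27.34429466 117.        ]] [[525.68886302  27.34500341 117.02542874]]
[[ 598.05255892   74.09633625   50.        ]
 [ 564.29251595 -154.63137562   50.        ]
 [ 432.01334531 -133.15848911   50.        ]
 [ 465.23494808   89.9794181    50.        ]]
```

View pics/crop1.png

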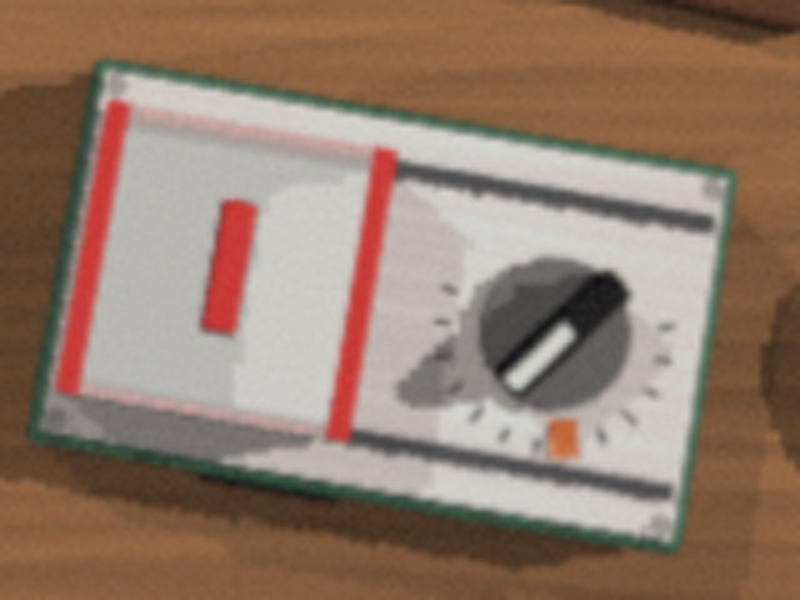

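The knob is at about (506,-89), box yaw about -8.4°. The pointer direction is about 135° world and the mark is at about 184°, so roughly 49° CCW is needed. Next I'll work out the moves.

```bash
cat >> h.py <<'E'
def plan(p,yaw=None):
    "shift in tool axes (m) and tool-z turn (deg) to reach world p (mm) with tool yaw (deg), tool down"
    st=manip.observe();M=R.from_rotvec(st["tool_rot"]);m=M.as_matrix()
    cy=np.degrees(np.arctan2(m[1,0],m[0,0]))
    print("t",round(st["t"],2),"pos",st["eef_pos"].round(1),"yaw",round(cy,1),"tilt",np.degrees(np.arccos(-m[2,2])).round(2),"F",st["ft_force"].round(1),"w",round(st["gripper_width"],1))
    sh=M.inv().apply(np.array(p,float)-st["eef_pos"])/1000
    print("shift",sh.round(4))
    if yaw is not None:
        D=R.from_euler("z",yaw)*0 if False else R.from_matrix([[np.cos(np.radians(yaw)),np.sin(np.radians(yaw)),0],[np.sin(np.radians(yaw)),-np.cos(np.radians(yaw)),0],[0,0,-1]])
        print("turn",np.degrees((M.inv()*D).as_rotvec()).round(2))
E
python3 -c "
from h import *
plan((506,-89,215),45)"
```

```text
t 0.1 pos [268.6 563.7 249.1] yaw 64.5 tilt 0.11 F [-0.5  0.4 -1.2] w 85.2
shift [-0.4869  0.4952  0.0349]
turn [-0.    0.11 19.51]
```

```bash
sed -i 's/R.from_euler("z",yaw)\*0 if False else //' h.py
python3 -m inch '[[[0,0,0],[-0.03,0.03,0],1],[[0,0,0],[-0.07,0.07,0],0.5],[[0,0,0],[-0.11,0.11,0],0.2],[[0,0,0],[-0.15,0.15,0],0.2],[[0,0,0],[-0.19,0.19,0],0.2]]'
python3 -m inch '[[[0,0,0],[-0.04,0.04,0],0.2],[[0,0,0],[-0.08,0.08,0],0.2],[[0,0,0],[-0.12,0.12,0],0.2],[[0,0,0],[-0.16,0.16,0],0.2],[[0,0,0],[-0.2,0.2,0],0.2]]'
python3 -m inch '[[[0,0,5],[-0.04,0.04,0.01],0.2],[[0,0,10],[-0.08,0.08,0.02],0.2],[[0,0,15],[-0.097,0.105,0.03],0.2],[[0,0,19.5],[-0.097,0.105,0.035],0.2],[[0,0,19.5],[-0.097,0.105,0.035],0.2]]'
python3 - <<'E'
from h import *
plan((506,-89,76.5),45)
s=snap("wrist");cv2.imwrite("pics/w1.png",s["image"]);np.save("w1.npy",s,allow_pickle=True)
E
```

```text
t: 0.72
eef_pos: [358.8, 309.2, 249.8]
tool_rot: [2.656, 1.677, -0.0]
ft_force: [0.5, 0.5, -0.6]
gripper_width: 51.2
t: 1.35
eef_pos: [453.4, 42.5, 249.9]
tool_rot: [-2.657, -1.676, -0.0]
ft_force: [-0.0, 0.1, -0.9]
gripper_width: 51.2
t: 1.98
eef_pos: [505.6, -88.6, 214.2]
tool_rot: [-2.901, -1.202, 0.002]
ft_force: [-0.9, 0.7, -0.2]
gripper_width: 51.4
t 1.98 pos [505.6 -88.6 214.2] yaw 45.0 tilt 0.13 F [-0.9  0.7 -0.2] w 51.4
shift [0.0002 0.0008 0.1377]
turn [-0.12  0.05  0.01]
```

View pics/w1.png

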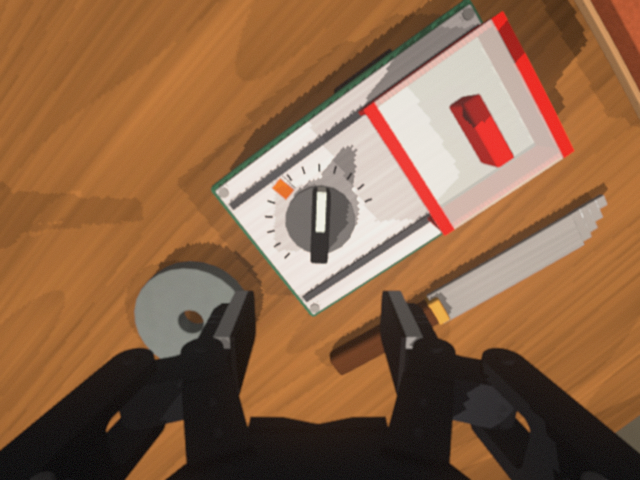

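The wrist view shows the knob bar near (320,222), pointing up in the picture, the orange mark at (283,188) and the fin at about (480,130). Depth segmentation gives the numbers.

```bash
cat >> h.py <<'E'
def cloud(s):
    g=np.stack(np.meshgrid(np.arange(640),np.arange(480)),-1).reshape(-1,2)
    o,d=ray(s,g);return (o+d*s["z_map"].reshape(-1,1)).reshape(480,640,3)
def measure(s,knob=(506,-89),fin=(525,28)):
    P=cloud(s);hsv=cv2.cvtColor(s["image"],cv2.COLOR_BGR2HSV)
    near=lambda c,r:np.hypot(P[...,0]-c[0],P[...,1]-c[1])<r
    b=P[near(knob,45)&(P[...,2]>77)&(P[...,2]<85)]
    print("bar n,z",len(b),b[:,2].mean().round(1),cv2.minAreaRect(b[:,:2].astype(np.float32)))
    kc=np.array(cv2.minAreaRect(b[:,:2].astype(np.float32))[0]);k=b[:,:2]-kc
    v=np.linalg.svd(k,full_matrices=False)[2][0]
    w=P[near(knob,45)&(P[...,2]>77)&(P[...,2]<85)&(hsv[...,2]>150)&(hsv[...,1]<70)][:,:2]
    if len(w): v=v*np.sign((w.mean(0)-kc)@v)
    o=P[near(knob,60)&(P[...,2]<60)&cv2.inRange(hsv,(5,140,120),(20,255,255)).astype(bool)]
    o=o[np.hypot(*(o[:,:2]-kc).T)<48]
    mk=o.mean(0);a=lambda u:np.degrees(np.arctan2(u[1],u[0]))
    print("knob",kc,"white n",len(w),"pointer deg",a(v)%360,"mark",mk,len(o),"r",np.hypot(*(mk[:2]-kc)),"mark deg",a(mk[:2]-kc)%360)
    f=P[near(fin,40)&(P[...,2]>113)&(P[...,2]<121)]
    if len(f)>20: print("fin",f[:,2].mean(),cv2.minAreaRect(f[:,:2].astype(np.float32)))
E
python3 - <<'E'
from h import *
for f in("top0","w1"): measure(np.load(f+".npy",allow_pickle=True).item())
E
```

```text
bar n,z 231 80.5 ((505.81378173828125, -88.72868347167969), (13.3284912109375, 51.11358642578125), 42.42140579223633)
knob [505.81378174 -88.72868347] white n 53 pointer deg 132.8571147708019 mark [470.18318142 -91.15409892  51.78120169] 30 r 35.71305530346286 mark deg 183.89418142584634
fin 115.92998993603747 ((525.8532104492188, 28.0284366607666), (11.946098327636719, 43.83849334716797), 80.26012420654297)
bar n,z 1315 82.0 ((504.2579040527344, -88.35688018798828), (12.99644947052002, 52.89301681518555), 42.94674301147461)
knob [504.25790405 -88.35688019] white n 400 pointer deg 132.86246825857864 mark [467.84062272 -91.77404649  53.02861836] 202 r 36.577252569027436 mark deg 185.3605758421608
fin 117.43035809034177 ((523.9839477539062, 27.550312042236328), (13.067543029785156, 44.04440689086914), 81.34374237060547)
```

```bash

python3 -m inch '[[[0,0,2],[0,0,0.03],0.2],[[0,0,2],[0,-0.001,0.06],0.2],[[0,0,2],[0,-0.001,0.09],0.2],[[0,0,2],[0,-0.001,0.12],0.2],[[0,0,2],[0,-0.001,0.12],0.2]]'
python3 -m inch '[[[0,0,0],[0,0,0.006],0.2],[[0,0,0],[0,0,0.012],0.2],[[0,0,0],[0,0,0.017],0.2],[[0,0,0],[0,0,0.017],0.2],[[0,0,0],[0,0,0.017],0.2]]'
python3 -c "
from h import *
plan((505,-88.5,77.5),43)"
```

```text
t: 2.65
eef_pos: [504.1, -86.6, 93.7]
tool_rot: [-2.919, -1.153, 0.005]
ft_force: [-0.1, 0.8, 1.2]
gripper_width: 51.4
t: 3.28
eef_pos: [505.6, -87.8, 78.2]
tool_rot: [2.923, 1.152, 0.0]
ft_force: [0.4, 0.3, -0.0]
gripper_width: 51.0
t 3.27 pos [505.6 -87.8  78.2] yaw 43.0 tilt 0.02 F [ 0.4  0.3 -0. ] w 51.0
shift [-0.0009  0.0001  0.0007]
turn [ 0.02 -0.01  0.01]
```

```bash

python3 -m inch '[[[0,0,0],[0,0,0],-1],[[0,0,0],[0,0,0],-1],[[0,0,0],[0,0,0],-1],[[0,0,0],[0,0,0],-1],[[0,0,0],[0,0,0],-1]]' 50
python3 -m inch '[[[0,0,-5],[0,0,0],-1],[[0,0,-11],[0,0,0],-1],[[0,0,-17],[0,0,0],-1],[[0,0,-23],[0,0,0],-1],[[0,0,-28],[0,0,0],-1]]'
```

```text
t: 3.9
eef_pos: [506.1, -87.3, 78.3]
tool_rot: [2.923, 1.151, 0.002]
ft_force: [2.4, 4.6, 3.3]
gripper_width: 11.9
t: 4.53
eef_pos: [506.2, -87.3, 78.3]
tool_rot: [2.555, 1.827, 0.002]
ft_force: [3.0, 6.3, 3.2]
gripper_width: 12.1
```

```bash

python3 -m inch '[[[0,0,-6],[0,0,0],-1],[[0,0,-12],[0,0,0],-1],[[0,0,-18],[0,0,0],-1],[[0,0,-24],[0,0,0],-1],[[0,0,-24],[0,0,0],-1]]'
python3 - <<'E'
from h import *
plan((505,-88.5,77.5),95)
s=snap("wrist");cv2.imwrite("pics/w2.png",s["image"]);np.save("w2.npy",s,allow_pickle=True)
E
```

```text
t: 5.15
eef_pos: [506.2, -87.2, 78.4]
tool_rot: [2.121, 2.316, 0.002]
ft_force: [3.1, 4.7, 3.4]
gripper_width: 11.7
t 5.15 pos [506.2 -87.2  78.4] yaw 95.0 tilt 0.1 F [3.1 4.7 3.4] w 11.7
shift [-0.0012 -0.0013  0.0009]
turn [ 0.1  -0.01  0.04]
```

View pics/w2.png

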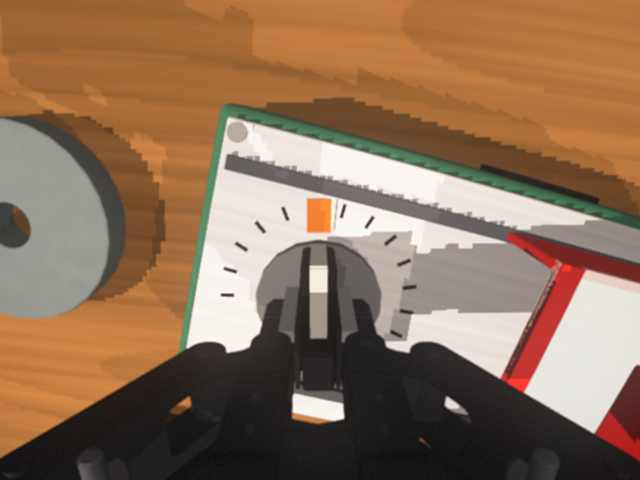

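The pointer (about (318,300)) lines up with the orange mark (319,215). I'll release, lift and measure again.

```bash

python3 -m inch '[[[0,0,0],[0,0,0],0],[[0,0,0],[0,0,0],0],[[0,0,0],[0,0,0],0],[[0,0,0],[0,0,-0.02],0],[[0,0,0],[0,0,-0.06],0]]'
python3 -m inch '[[[0,0,0],[0,0,-0.04],0],[[0,0,0],[0,0,-0.08],0],[[0,0,0],[0,0,-0.08],0],[[0,0,0],[0,0,-0.08],0]]'
python3 - <<'E'
from h import *
plan((525,28,111.5),81.6)
s=snap("wrist");cv2.imwrite("pics/w3.png",s["image"]);measure(s)
s=snap("top");measure(s)
E
```

```text
t: 5.82
eef_pos: [504.1, -87.5, 137.2]
tool_rot: [-2.12, -2.313, 0.003]
ft_force: [0.4, 0.1, 0.3]
gripper_width: 42.8
t: 6.32
eef_pos: [504.7, -87.6, 217.5]
tool_rot: [-2.121, -2.316, 0.001]
ft_force: [-0.3, 0.4, -0.5]
gripper_width: 42.8
t 6.33 pos [504.7 -87.6 217.5] yaw 95.0 tilt 0.08 F [-0.3  0.4 -0.5] w 42.8
shift [0.1133 0.0304 0.106 ]
turn [-0.07 -0.02 13.41]
bar n,z 1294 81.8 ((504.19952392578125, -88.92500305175781), (53.3215217590332, 13.0202054977417), 5.28197717666626)
knob [504.19952393 -88.92500305] white n 374 pointer deg 184.97540630057694 mark [467.7122102  -91.83281612  52.9195722 ] 208 r 36.60299768966531 mark deg 184.55648903888834
fin 117.12385963633324 ((523.8766479492188, 27.72988510131836), (12.909481048583984, 43.776920318603516), 80.14909362792969)
bar n,z 34 80.3 ((510.7348327636719, -83.21839904785156), (10.45564079284668, 45.14445114135742), 79.86695098876953)
knob [510.73483276 -83.21839905] white n 0 pointer deg 172.02637987393237 mark [nan nan nan] 0 r nan mark deg nan
fin 116.07342398276225 ((525.8043823242188, 28.09027862548828), (11.868080139160156, 43.74693298339844), 80.96939086914062)h.py:48: RuntimeWarning: Mean of empty slice.
  mk=o.mean(0);a=lambda u:np.degrees(np.arctan2(u[1],u[0]))
  ret = um.true_divide(
```

View pics/w3.png

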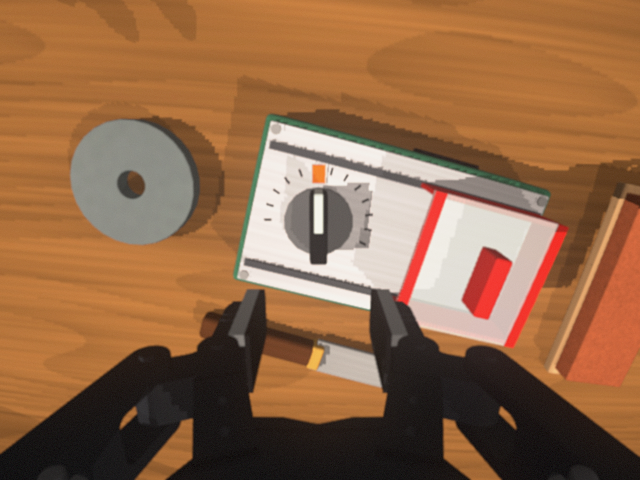

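The pointer reads 185.0° and the mark 184.6°, so the knob is set: in the picture the pointer at (318,215) is in line with the mark at (319,173). Now the cover fin.

```bash

python3 -m inch '[[[0,0,4],[0.04,0.01,0],0],[[0,0,9],[0.08,0.02,0],0],[[0,0,13.4],[0.113,0.03,0],0],[[0,0,13.4],[0.113,0.03,0.04],0],[[0,0,13.4],[0.113,0.03,0.08],0]]'
python3 -m inch '[[[0,0,0],[0,0,0.01],0],[[0,0,0],[0,0,0.02],0],[[0,0,0],[0,0,0.026],0],[[0,0,0],[0,0,0.026],0]]'
python3 -c "
from h import *
plan((525,28,111.5),81.6)"
```

```text
t: 7.05
eef_pos: [525.1, 28.2, 136.2]
tool_rot: [-2.376, -2.054, 0.001]
ft_force: [0.3, 0.1, 0.4]
gripper_width: 42.5
t: 7.55
eef_pos: [525.7, 27.3, 112.4]
tool_rot: [2.378, 2.052, 0.001]
ft_force: [-0.8, 0.1, -0.1]
gripper_width: 42.4
t 7.55 pos [525.7  27.3 112.4] yaw 81.6 tilt 0.04 F [-0.8  0.1 -0.1] w 42.4
shift [ 0.0006 -0.0008  0.0009]
turn [0.04 0.   0.  ]
```

```bash

python3 -m inch '[[[0,0,0],[0,0,0],-1],[[0,0,0],[0,0,0],-1],[[0,0,0],[0,0,0],-1],[[0,0,0],[0,0,0],-1],[[0,0,0],[0,0,0],-1]]' 40
python3 -m inch '[[[0,0,0],[-0.008,0,0],-1],[[0,0,0],[-0.018,0,0],-1],[[0,0,0],[-0.03,0,0],-1],[[0,0,0],[-0.042,0,0],-1],[[0,0,0],[-0.054,0,0],-1]]'
python3 -m inch '[[[0,0,0],[-0.012,0,0],-1],[[0,0,0],[-0.024,0,0],-1],[[0,0,0],[-0.036,0,0],-1],[[0,0,0],[-0.046,0,0],-1],[[0,0,0],[-0.056,0,0],-1]]'
```

```text
t: 8.18
eef_pos: [526.0, 27.5, 112.8]
tool_rot: [2.379, 2.051, 0.002]
ft_force: [-1.5, 0.7, 5.3]
gripper_width: 11.4
t: 8.8
eef_pos: [517.1, -25.7, 112.8]
tool_rot: [-2.379, -2.051, -0.001]
ft_force: [-1.0, 1.9, 7.6]
gripper_width: 11.6
t: 9.43
eef_pos: [507.9, -80.8, 112.8]
tool_rot: [-2.377, -2.049, 0.001]
ft_force: [-3.5, 1.3, 9.3]
gripper_width: 11.5
```

```bash

python3 -m inch '[[[0,0,0],[-0.003,0,0],-1],[[0,0,0],[-0.006,0,0],-1],[[0,0,0],[-0.009,0,0],-1],[[0,0,0],[-0.011,0,0],-1],[[0,0,0],[-0.011,0,0],-1]]'
python3 -m inch '[[[0,0,0],[-0.001,0,0],-1],[[0,0,0],[-0.002,0,0],-1],[[0,0,0],[-0.002,0,0],-1]]'
```

```text
t: 10.05
eef_pos: [506.7, -87.6, 112.8]
tool_rot: [-2.377, -2.044, -0.006]
ft_force: [0.8, 16.3, 10.8]
gripper_width: 11.0
t: 10.42
eef_pos: [506.7, -87.7, 112.8]
tool_rot: [-2.376, -2.042, -0.009]
ft_force: [2.7, 24.6, 11.4]
gripper_width: 11.1
```

```bash

python3 -m inch '[[[0,0,0],[0.003,0,0],-0.3],[[0,0,0],[0.003,0,0],-0.1],[[0,0,0],[0.003,0,0],0],[[0,0,0],[0.003,0,-0.03],0],[[0,0,0],[0.003,0,-0.08],0]]'
python3 -m inch '[[[0,0,0],[0,0,-0.03],0],[[0,0,0],[0,0,-0.03],0]]'
python3 - <<'E'
from h import *
plan((525,28,111.5),81.6)
s=snap("wrist");cv2.imwrite("pics/w4.png",s["image"]);measure(s,fin=(506,-90))
P=cloud(s);np.save("w4.npy",s,allow_pickle=True)
E
```

```text
t: 11.05
eef_pos: [506.7, -91.6, 191.2]
tool_rot: [-2.376, -2.049, 0.004]
ft_force: [1.6, -0.7, 0.7]
gripper_width: 42.5
t: 11.3
eef_pos: [509.5, -92.5, 224.3]
tool_rot: [2.374, 2.049, 0.004]
ft_force: [0.7, -0.2, -0.7]
gripper_width: 42.9
t 11.3 pos [509.5 -92.5 224.3] yaw 81.6 tilt 0.35 F [ 0.7 -0.2 -0.7] w 42.9
shift [ 0.1216 -0.0029  0.1126]
turn [ 0.34  0.1  -0.02]
bar n,z 0 nan ((0.0, 0.0), (0.0, 0.0), 0.0)h.py:41: RuntimeWarning: Mean of empty slice.
  print("bar n,z",len(b),b[:,2].mean().round(1),cv2.minAreaRect(b[:,:2].astype(np.float32)))
  ret = ret.dtype.type(ret / rcount)
Traceback (most recent call last):
  File "h.py", line 43, in measure
    v=np.linalg.svd(k,full_matrices=False)[2][0]
      ~~~~~~~~~~~~~~~~~~~~~~~~~~~~~~~~~~~~~~~^^^
IndexError: index 0 is out of bounds for axis 0 with size 0
```

View pics/w4.png

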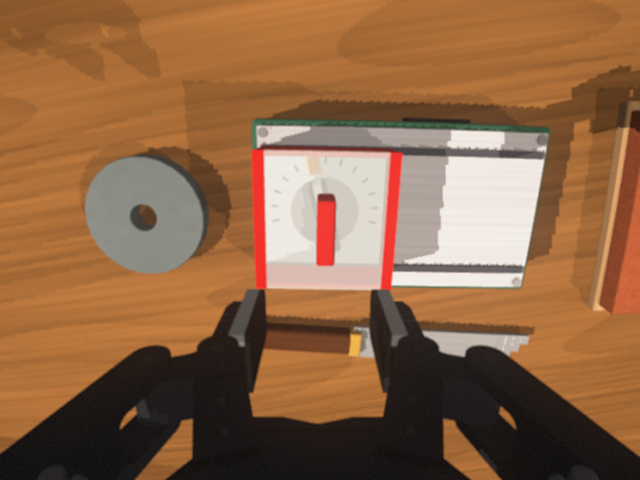

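The cover sits over the knob, fin at (326,230), and the mark and pointer are visible through the clear roof. Next I'll measure how far the fin travelled.

```bash
python3 - <<'E'
from h import *
def fin(s,c):
    P=cloud(s);f=P[(np.hypot(P[...,0]-c[0],P[...,1]-c[1])<40)&(P[...,2]>113)&(P[...,2]<121)]
    hs=cv2.minAreaRect(f[:,:2].astype(np.float32));print(len(f),hs);return np.array(hs[0])
a=fin(np.load("w1.npy",allow_pickle=True).item(),(525,28))
s=snap("wrist");b=fin(s,(506,-90));print("travel",np.hypot(*(a-b)),a-b)
E
```

```text
1706 ((523.9839477539062, 27.550312042236328), (13.067543029785156, 44.04440689086914), 81.34374237060547)
1247 ((503.99420166015625, -88.64208221435547), (11.958656311035156, 43.86347198486328), 80.3529052734375)
travel 117.89937417972946 [ 19.98974609 116.19239426]
```

The stop resisted 24 N without motion and the fin is now over the knob axis within 0.5 mm. I'll move the arm clear and check with the top camera.

```bash

python3 -m inch '[[[0,0,0],[0.05,0,-0.02],0],[[0,0,0],[0.11,0,-0.03],0],[[0,0,0],[0.17,0,-0.03],0],[[0,0,0],[0.23,0,-0.03],0],[[0,0,0],[0.29,0,-0.03],0]]'
python3 -m inch '[[[0,0,0],[0.05,0,0],0],[[0,0,0],[0.1,0,0],0],[[0,0,0],[0.1,0,0],0]]'
python3 - <<'E'
from h import *
s=snap("top");im=s["image"];P=cloud(s)
f=P[(np.hypot(P[...,0]-506,P[...,1]+90)<40)&(P[...,2]>112)&(P[...,2]<121)]
print("fin",len(f),cv2.minAreaRect(f[:,:2].astype(np.float32)))
a=np.load("top0.npy",allow_pickle=True).item();d=cv2.absdiff(im,a["image"]).max(2)
cv2.imwrite("pics/top1.png",np.hstack([cv2.resize(x[225:345,290:450],None,fx=2.5,fy=2.5,interpolation=cv2.INTER_CUBIC) for x in (im,)]+[cv2.resize(cv2.cvtColor(d,cv2.COLOR_GRAY2BGR)[150:350,200:530],(400,300))]))
cv2.imwrite("pics/crop2.png",cv2.resize(im[225:345,290:450],None,fx=5,fy=5,interpolation=cv2.INTER_CUBIC))
E
```

```text
t: 12.02
eef_pos: [549.5, 197.1, 249.8]
tool_rot: [-2.377, -2.052, 0.005]
ft_force: [0.1, -0.8, 1.0]
gripper_width: 42.7
t: 12.4
eef_pos: [564.0, 297.4, 249.3]
tool_rot: [-2.372, -2.057, 0.004]
ft_force: [0.1, -0.3, 0.0]
gripper_width: 42.7
fin 205 ((505.9091796875, -88.72596740722656), (12.55257511138916, 43.602420806884766), 80.25091552734375)
```

View pics/crop2.png

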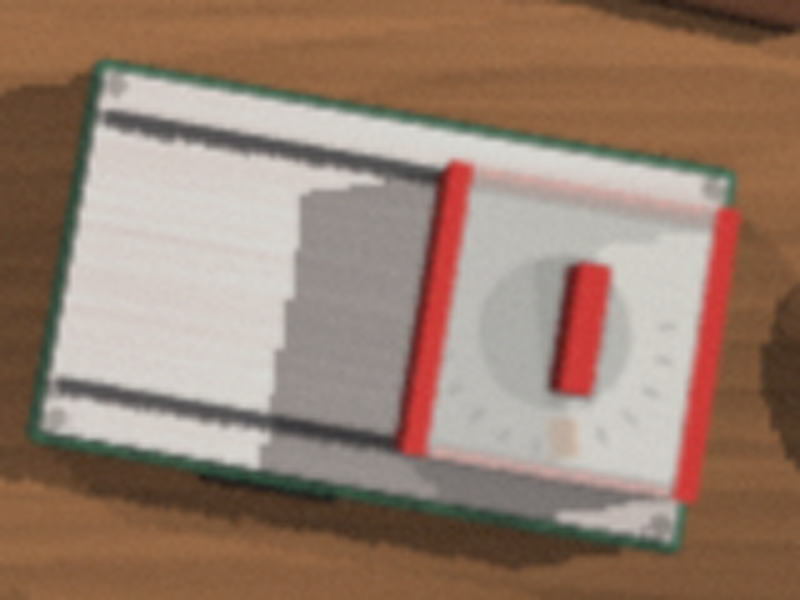

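View pics/top1.png

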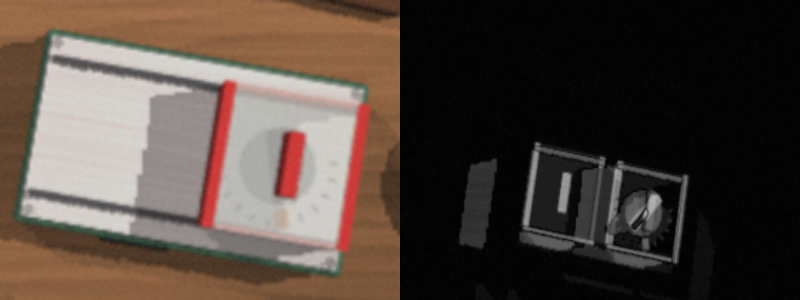

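Top camera: fin at (505.9,-88.7), over the knob axis, and the pointer still lines up with the mark through the roof. Travel measures 117-118.5 mm instead of 120, so I'll push once more with shut fingers behind the fin. I also need to check the difference patch beside the whetstone.

```bash
python3 - <<'E'
from h import *
plan((510,-57,160),81.6)
s=manip.snapshot("top")["image"];a=np.load("top0.npy",allow_pickle=True).item()["image"]
m=lambda i:cv2.inRange(cv2.cvtColor(i,cv2.COLOR_BGR2HSV)[190:330,200:275],(0,130,120),(8,255,255))
c=[cv2.cvtColor(i,cv2.COLOR_BGR2GRAY)[195:330,200:275].astype(np.float32) for i in(a,s)]
print(cv2.phaseCorrelate(*c)); 
c=[cv2.Canny(i[195:330,200:275],80,160) for i in(a,s)];print([x.nonzero()[0].size for x in c],[np.nonzero(x[40])[0] for x in c],[np.nonzero(x[100])[0] for x in c])
print(a[280,240:282:4].tolist(),s[280,240:282:4].tolist())
E
```

```text
t 12.45 pos [563.7 295.4 249.4] yaw 81.8 tilt 0.25 F [-0.4 -0.5 -0.4] w 42.5
shift [-0.3563 -0.0024  0.0902]
turn [-0.21  0.14  0.17]
((0.42723486639928154, 0.5328190273711471), 0.7622063626889829)
[744, 697] [array([ 3, 18, 53, 55, 57]), array([ 3, 18, 53, 55, 57])] [array([11, 45, 47, 50]), array([11, 45, 47, 50, 72])]
[[69, 92, 164], [72, 95, 168], [55, 72, 121], [66, 91, 123], [28, 48, 68], [37, 53, 74], [39, 54, 75], [40, 62, 86], [47, 66, 90], [45, 65, 89], [45, 64, 91]] [[70, 95, 168], [73, 99, 172], [54, 73, 122], [67, 92, 125], [57, 84, 118], [57, 84, 119], [52, 82, 119], [61, 91, 130], [59, 90, 130], [47, 69, 95], [45, 65, 90]]
```

The whetstone's edges are unchanged, so that patch was only the cover's shadow moving. Now the second push.

```bash

python3 -m inch '[[[0,0,0],[-0.05,0,0],-1],[[0,0,0],[-0.11,-0.001,0],-1],[[0,0,0],[-0.17,-0.002,0],-1],[[0,0,0],[-0.23,-0.002,0],-1],[[0,0,0],[-0.29,-0.002,0],-1]]'
python3 -m inch '[[[0,0,0],[-0.04,0,0],-1],[[0,0,0],[-0.066,0,0],-1],[[0,0,0],[-0.066,0,0.04],-1],[[0,0,0],[-0.066,0,0.09],-1],[[0,0,0],[-0.066,0,0.09],-1]]'
python3 -c "
from h import *
plan((510,-57,114),81.6)"
```

```text
t: 13.12
eef_pos: [518.9, 4.7, 251.5]
tool_rot: [-2.379, -2.05, 0.002]
ft_force: [0.3, -0.5, -0.3]
gripper_width: -0.0
t: 13.75
eef_pos: [506.9, -57.7, 158.8]
tool_rot: [-2.374, -2.044, 0.009]
ft_force: [-0.7, -0.6, 0.3]
gripper_width: 0.1
t 13.75 pos [506.9 -57.7 158.8] yaw 81.5 tilt 0.62 F [-0.7 -0.6  0.3] w 0.1
shift [0.0011 0.0034 0.0448]
turn [-0.61 -0.1  -0.13]
```

```bash

python3 -m inch '[[[0,0,0],[0.001,0.002,0.015],-1],[[0,0,0],[0.001,0.002,0.03],-1],[[0,0,0],[0.001,0.002,0.045],-1],[[0,0,0],[0.001,0.002,0.045],-1],[[0,0,0],[0.001,0.002,0.045],-1]]'
python3 -m inch '[[[0,0,0],[-0.003,0,0],-1],[[0,0,0],[-0.006,0,0],-1],[[0,0,0],[-0.009,0,0],-1],[[0,0,0],[-0.012,0,0],-1],[[0,0,0],[-0.012,0,0],-1]]'
```

```text
t: 14.38
eef_pos: [513.3, -56.5, 117.2]
tool_rot: [2.377, 2.053, 0.0]
ft_force: [0.4, -0.7, 1.1]
gripper_width: 0.1
t: 15.0
eef_pos: [511.5, -68.1, 117.2]
tool_rot: [-2.379, -2.052, -0.002]
ft_force: [1.1, 3.4, 0.1]
gripper_width: -0.2
```

```bash

python3 -m inch '[[[0,0,0],[-0.002,0,0],-1],[[0,0,0],[-0.004,0,0],-1],[[0,0,0],[-0.004,0,0],-1]]'
python3 -m inch '[[[0,0,0],[-0.002,0,0],-1],[[0,0,0],[-0.004,0,0],-1],[[0,0,0],[-0.004,0,0],-1]]'
```

```text
t: 15.38
eef_pos: [511.4, -68.6, 117.2]
tool_rot: [-2.378, -2.047, -0.009]
ft_force: [6.3, 16.6, 3.3]
gripper_width: -0.4
t: 15.75
eef_pos: [511.3, -69.1, 117.3]
tool_rot: [-2.378, -2.041, -0.016]
ft_force: [9.0, 29.2, 2.8]
gripper_width: -0.3
```

It's against a hard stop at 29 N. I'll back off, retreat, do a last measurement and hand in.

```bash

python3 -m inch '[[[0,0,0],[0.01,0,0],-1],[[0,0,0],[0.018,0,0],-1],[[0,0,0],[0.018,0,-0.03],-1],[[0,0,0],[0.018,0,-0.08],-1],[[0,0,0],[0.018,0,-0.13],-1]]'
python3 -m inch '[[[0,0,0],[0.05,0,0],-1],[[0,0,0],[0.11,0,0],-1],[[0,0,0],[0.17,0,0],-1],[[0,0,0],[0.23,0,0],-1],[[0,0,0],[0.29,0,0],-1]]'
python3 -m inch '[[[0,0,0],[0,0,0],-1],[[0,0,0],[0,0,0],-1],[[0,0,0],[0,0,0],-1]]'
python3 - <<'E'
from h import *
s=snap("top");im=s["image"];P=cloud(s)
f=P[(np.hypot(P[...,0]-506,P[...,1]+90)<40)&(P[...,2]>112)&(P[...,2]<121)]
print("fin",len(f),cv2.minAreaRect(f[:,:2].astype(np.float32)))
cv2.imwrite("pics/crop3.png",cv2.resize(im[170:350,190:530],None,fx=2.3,fy=2.3,interpolation=cv2.INTER_CUBIC))
E
```

```text
t: 16.38
eef_pos: [512.3, -59.2, 248.0]
tool_rot: [-2.378, -2.052, 0.002]
ft_force: [1.4, -0.8, -0.5]
gripper_width: 0.1
t: 17.0
eef_pos: [555.4, 229.4, 246.9]
tool_rot: [2.378, 2.051, -0.001]
ft_force: [1.2, 0.2, -0.1]
gripper_width: -0.0
t: 17.38
eef_pos: [555.0, 226.6, 246.8]
tool_rot: [2.38, 2.051, -0.002]
ft_force: [0.2, 0.1, 0.2]
gripper_width: -0.1
fin 202 ((505.832763671875, -88.70330810546875), (12.28930377960205, 43.37092590332031), 81.12105560302734)
```

View pics/crop3.png

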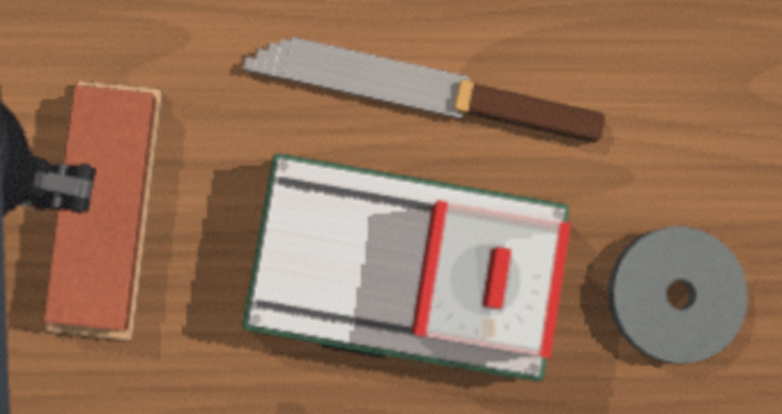

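The cover is home with the fin at (497,278) in the crop. Knife, whetstone and wheel lie as before, and the gripper is well above everything.

```bash
python3 -c "
from plant import manip
print(manip.sign_off())"
```

```text
the job is handed in; nothing more can be done
None
```

I turned the knob about 52° counter-clockwise to the orange mark, then slid the red cover over it until it hit its stop. I handed the job in at about 17.5 s.

- **Knob:** after release and before covering, the wrist camera read the pointer at 185.0° and the mark at 184.6°. Through the clear roof they still looked aligned, but I took no measurement after that.
- **Cover:** a second push with shut fingers met a hard stop, reaching 29 N with only about 0.5 mm of finger movement. The cover did not measurably move. In the last top picture the fin is at (505.8, -88.7) mm, over the knob's axis within about 0.5 mm.
- **Disagreement:** travel measured 117–118.5 mm against the nominal 120 mm. I put this down to calibration scale or to the cover starting 1–2 mm in, because the stop and the position over the knob both agree with fully home.
- **Other items:** knife, whetstone and spare wheel look unmoved in the top pictures, and I compared the whetstone's edges numerically. The highest wrist force I read was about 31 N.

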